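Hang a rail module and hold it against the relay row for clamping

TASK

Take the green module from the bench and hook it fully home over the top edge of the mounting rail, at least a module's width clear of the row of grey-and-orange relay modules; then slide it along the rail, keeping it hooked, until its side butts gently against that row. Finish while still holding it: keep it upright and square to the rail and pressed steadily along the rail against the relays with about 10 newtons, so that I can screw the end clamp on behind it - do not let go. Leave the black module and everything else on the bench where it is.

Things in the scene. Friction and masses are not known exactly. Their poses are not given: they have to be found in the camera images.
- green_module: Module to hang: green rail-mount housing with grey nose, standing loose and upright, 36 mm wide (y), 110 mm tall, 0.15 to 0.31 kg. Origin: underside, mid width. Axes: z up, -x front (nose), +x back, which goes to the rail. Body: x -23.3 to +12.7 mm, full height; nose: out to x = -43.3 mm, only at 33 to 72 mm height. Foot latch is drawn in: it goes on by lowering straight down.
- module_top (a point): Middle of the green module's top, 110 mm above its origin. The top 37.5 mm is a plain block from x = -23.3 to +23.3 mm (46.6 mm deep) centred below this point: grip it front to back (along x) from above. Keep the finger tips at least 3 mm above the nose's top level and within 32 mm of the module's top, so that they clear both the nose and, once hung, the rail behind.
- hook_slot (a point): Middle of the roof of the hook slot under the back of the green module's top block: 16 mm behind its origin (+x), 72.5 mm above its underside, mid width. The slot opens downwards, spans x = 12.7 to 19.3 mm (6.6 mm wide) and is closed behind by a lip 4 mm thick reaching 4.4 mm below the roof. Fully home, this point lies on the rail's top edge.
- stand: Fixed rail stand: steel top-hat rail 35 mm high, 420 mm long, on two blue uprights over an aluminium base plate. Origin at table height below the middle of the rail's front flange; y along the rail, +x across it to the far side, z up. The robot side is -x; modules hang there, noses to -x. Grey end clamps at y = +195 and -195 mm.
- rail_edge (a point): Mid length of the rail's top edge, 147.5 mm above the table, axes as the stand's. The edge is an upright flange 2.2 mm thick, free for 5 mm down; below that the rail runs back 15 mm (+x). The free stretch of rail, between the relay row and the terminal strip, is 236 mm long and centred here; nothing stands above it.
- relays: Fixed row of four grey relay modules with orange noses, on the rail at one end (left or right varies), backed by the end clamp. 72 mm wide; origin mid width, 75 mm above the table; profile, height and axes as the green module's. Flat sides at y = +36 and -36 mm; the side towards mid rail is the stop. Rigid: the force rises within a fraction of a millimetre of push.
- terminals: Fixed strip of slim grey, blue and green terminal blocks at the other end of the rail, 72 mm wide along y, top 155 mm above the table. Not to be used; origin at mid width, 75 mm above the table.
- black_module: A spare module of the same shape as the green one but black with orange terminals, standing loose on the bench beside it (left or right varies). Leave it. Origin and axes as the green module's.
- end_clamp: Small loose grey end clamp lying on the bench, 52 x 39 x 10 mm, origin at its underside. Leave it.
- screwdriver: Screwdriver with a red handle lying on the bench to the right. Origin under its middle. Leave it.
- multimeter: Yellow hand multimeter lying on the bench to the right, 180 x 84 x 36 mm, origin at the middle of its underside. Leave it.
- solder_reel: Blue solder reel standing flat on the bench to the left, 64 mm across, 40 mm high, origin at the middle of its underside. Leave it.

How it is judged:
On the way, in this order (a step that is already met when the one before it is completed fails the run):
1. the green module hangs hooked home on the rail, at least 25 mm clear of the relay row (x of hook_slot in the frame of rail_edge between -0.003 and 0.003 m and z of hook_slot in the frame of rail_edge between -0.002 and 0.002 m and angle between green_module's own z axis and vertical below 0.09 rad and angle between the y axis of green_module and the y axis of stand, either way round below 0.09 rad and (y of hook_slot in the frame of relays above 0.079 m or y of hook_slot in the frame of relays below -0.079 m)), for 0.2 s.
2. still hooked, it is pressed against the relay row with 5 to 16 N (x of hook_slot in the frame of rail_edge between -0.003 and 0.003 m and z of hook_slot in the frame of rail_edge between -0.002 and 0.002 m and angle between green_module's own z axis and vertical below 0.09 rad and angle between the y axis of green_module and the y axis of stand, either way round below 0.09 rad and y of hook_slot in the frame of relays between -0.058 and 0.058 m and contact force between green_module and relays between 5 and 16 N), for 0.5 s.
At the end, for the whole second after the job is handed in: Slot roof within 2 mm of the rail edge and 3 mm across it, tilt and skew under 0.09 rad, side within 4 mm of the relay row and pressing on it with 5 to 16 N through the last second, fingers still on the module; black module, end clamp, screwdriver, multimeter and reel moved less than 20 mm (all of step 2 and contact force between the fingers and green_module above 2 N and distance of each of black_module, end_clamp, screwdriver, multimeter, solder_reel from where it was at the start of the episode below 0.02 m); the arm keeps its last pose, push and grip.
It fails at once if the module is knocked or squeezed against the relay row with more than 45 N (contact force between green_module and relays above 45 N).
It fails at once if the module is rammed down on the rail with more than 60 N (contact force between green_module and stand above 60 N).
It fails at once if the module is set down over the rail right beside the relay row (within 25 mm of it), or lifted off there, instead of being slid up to it (not (y of hook_slot in the frame of relays above 0.079 m or y of hook_slot in the frame of relays below -0.079 m) and x of hook_slot in the frame of rail_edge between -0.012 and 0.012 m and z of hook_slot in the frame of rail_edge between 0.004 and 0.03 m).
It fails at once if a thing left on the bench (black module, end clamp, screwdriver, multimeter, solder reel) is shoved more than 20 mm or toppled (distance of any of black_module, end_clamp, screwdriver, multimeter, solder_reel from where it was at the start of the episode above 0.02 m or angle between black_module's own z axis and vertical above 0.3 rad).
It also fails if it takes over 58 s, if anything falls off the work surface, if the arm or the gripper's body presses on something with over 40 N, if the wrist force passes 120 N, or if a joint passes its speed limit or range.

ROBOT

A 6-joint arm with a two-finger parallel gripper is mounted at the origin on the work surface. World frame = base frame: x ahead of the robot, y to its left, z up, the work surface at z = 0. Lengths are in m, angles in rad, forces in N, time in s.
With the tool pointing down it reaches from about 0.375 to 0.925 m from the base axis. Payload 5.7 kg.
Tool frame: the origin (TCP) lies midway between the tips of the shut fingers; the grasp point (between the pads) lies 19 mm behind it; z points along the fingers, y is the line along which they close (so a half turn about z gives the same grasp; the last joint's range is limited). The gripper opens to 85 mm and grips with 20 to 120 N. Pads are 22 mm wide; open, the fingers measure 114 mm over their backs; the gripper's body (76 mm by 85 mm) begins 54 mm behind the grasp point. The pads swing forward as they close: fully open they stand 13 mm farther back than shut.
Start: joints at [-1.277, 0.359, 1.51, -0, 1.272, -0.115], TCP at [0.238, -0.551, 0.231] pointing down, gripper open.
Joint ranges: [-2.97, 2.97], [-1.01, 2.36], [0.21, 2.38], [-0.96, 4.11], [0.2, 2.71], [-2.98, 2.98]. Speed limits (rad/s): [2.39, 2.39, 3.14, 3.14, 3.14, 3.14].

INTERFACE

Orientations are given as a unit quaternion [x, y, z, w].
In Python, from rig import bot gives the robot as it stands.
- The arm moves only by the tool move_arm, never from a script. Its argument "plan" is a list of rows, each a list of 7 numbers: the turn, a rotation vector about the tool's x, y, z in degrees, then the shift along the tool's x, y, z in cm, then the opening, from -1 (shut) to 1 (fully open). A call has 1 to 10 rows; each row is the pose to reach, as a shift and turn from the pose commanded when the call began, along the tool's axes at that moment; what a row does not reach only later rows make up. A row lasts 1/10 s, in which the tool goes at most 50 mm and 8.59 degrees, less where a joint would pass 70% of its speed; a pose out of reach is approached as far as the arm can. A call with a gripper value outside its range is refused whole. The fingers move at their own pace and stop on an object; "force" is the grip in N (left out, the last holds). Time passes only in rows, so rows that repeat a pose let the fingers close. It gives the time, the measured TCP pose, the force, the opening and the grip force at its end, in the units of the state.
- bot.read_state(): the state, without advancing time (a new reading comes with each control period).
- bot.capture(name): name is "side" or "top"; returns a dict with "img" (384x512x3 uint8, blue, green, red), "fx", "fy", "cx", "cy" (pixels), "R" (3x3) and "t" (3): a world point X has camera coordinates R X + t. Camera axes: x right, y down, z forward; pixel columns grow to the right and rows downward; lengths in m; the calibration is good to about 2 mm. A picture is of the moment at which its call begins. There is no depth.
- bot.job_done(): hands the job in; it is judged then, once.
Trained networks look in a picture, given as the dict that the camera call returned (one of the last four; its "shot" number tells which), for a name from the list of things; names that differ only in an ending like _2 or _b are one class to them, and where a whole thing is asked for, a point or a joint stands for the part that bears it (a point fixed in the world has none). Each returns a list of dicts, best first, with "score" (0 to 1); they miss things now and then, are a little off and sometimes report something else, mostly with a low value. They report only what shows in the picture. A call takes as long as a camera call.
- bot.boxes_of(picture, query): "at" ([x, y, z] in m, in world coordinates, good to about 4 mm: the middle of the surface that is visible of it).
- bot.cut_out(picture, query): "mask" (384x512 bool, what is visible of it).
The state is a dict: "time_s": time; "qpos": joint angles; "joint_velocities": joint speeds; "joint_torque": joint torques, N m; "eef_pos": TCP position; "tcp_rot": TCP orientation; "force": force on the tool from outside, world axes, zero at the start; "torque": the same for the moment, N m; "grip_width": finger opening in m; "grip_force": force on a finger pad.
Only numpy, scipy, OpenCV 4.12 (cv2) and the standard library are available. Lean on these libraries where they do the work, as an engineer would, in place of code of your own. Each camera call takes 0.05 s, during which the arm holds its last target. There are 200 camera calls.

## Working session

There is one attempt and no reset: what is moved stays moved. The work goes in short steps, Python scripts to look and compute and a tool call to move; the robot and the scene stay as the last step left them, time stands still between calls to the robot, and variables do not carry over. Pictures are saved under pics/ and viewed, at most 10 in all, crops included, and the job is handed in when it is done.

Besides the shell and the picture viewer there is one more tool, called after "Emit:" as name(argument=value, ...) on one line, values as JSON. move_arm: Moves the arm, as the interface text tells. Its arguments: {"type":"object","properties":{"plan":{"type":"array","items":{"type":"array","items":{"type":"number"}}},"force":{"type":"number"}},"required":["plan"]}

```bash
mkdir -p pics; ls; cat > h.py <<'E'
import numpy as np, cv2
from rig import bot
def px(c,X):
    p=c["R"]@np.array(X)+c["t"]; return np.array([c["fx"]*p[0]/p[2]+c["cx"],c["fy"]*p[1]/p[2]+c["cy"]])
def tri(cs,uvs):
    A=[];b=[]
    for c,(u,v) in zip(cs,uvs):
        d=c["R"].T@np.array([(u-c["cx"])/c["fx"],(v-c["cy"])/c["fy"],1]);d/=np.linalg.norm(d)
        P=np.eye(3)-np.outer(d,d);o=-c["R"].T@c["t"];A.append(P);b.append(P@o)
    return np.linalg.lstsq(np.vstack(A),np.hstack(b),rcond=None)[0]
def onz(c,uv,z):
    d=c["R"].T@np.array([(uv[0]-c["cx"])/c["fx"],(uv[1]-c["cy"])/c["fy"],1]);o=-np.array(c["R"]).T@c["t"]
    return o+d*(z-o[2])/d[2]
E
python3 - <<'E'
from h import *
np.set_printoptions(precision=4,suppress=True)
for n in("side","top"):
    c=bot.capture(n); cv2.imwrite(f"pics/{n}0.png",c["img"])
    print(n,c["fx"],-np.array(c["R"]).T@c["t"],np.array(c["R"]).tolist())
    for q in("green_module","module_top","hook_slot","stand","rail_edge","relays","terminals","black_module","end_clamp","screwdriver","multimeter","solder_reel"):
        r=bot.boxes_of(c,q); print(q,[(np.round(x["at"],3).tolist(),round(x["score"],2)) for x in r[:2]])
s=bot.read_state();print(s)
E
```

```text
pics
side 429.19239132560426 [0.3389 0.9722 1.0045] [[-0.9788689107430782, -0.20417254736610943, -0.011367782663889941], [-0.12589721805617318, 0.6455326558482488, -0.7532844620189789], [0.16113828243585082, -0.7359355686033529, -0.6575966033960972]]
green_module [([0.427, 0.088, 0.069], 0.76)]
module_top [([0.427, 0.083, 0.068], 0.66)]
hook_slot [([0.428, 0.089, 0.073], 0.56)]
stand [([0.656, 0.073, 0.005], 0.68)]
rail_edge [([0.65, 0.074, 0.003], 0.68)]
relays [([0.611, 0.174, 0.164], 0.61)]
terminals [([0.632, -0.134, 0.147], 0.96)]
black_module [([0.434, -0.081, 0.076], 0.77)]
end_clamp [([0.464, 0.292, 0.011], 0.68)]
screwdriver [([0.471, -0.325, 0.013], 0.48)]
multimeter [([0.653, 0.075, 0.009], 0.62), ([0.571, -0.39, 0.033], 0.6)]
solder_reel [([0.624, 0.389, 0.038], 0.79)]
top 362.39046480234805 [0.4333 0.0133 1.1947] [[0.0020513365921256887, -0.9995060396310054, 0.03136030547250231], [-0.9947998945308636, -0.00523304374404389, -0.10171423250733246], [0.10182809955787533, -0.030988578449418703, -0.9943192375420059]]
green_module [([0.424, 0.071, 0.11], 0.65)]
module_top [([0.
[... 317 characters left out ...]
-0.096, 0.108], 0.65)]
end_clamp []
screwdriver [([0.474, -0.326, 0.024], 0.53)]
multimeter [([0.582, -0.399, 0.034], 0.77)]
solder_reel [([0.626, 0.373, 0.039], 0.67), ([0.654, -0.008, 0.008], 0.63)]
{'time_s': 1.3, 'qpos': array([-1.2771,  0.3588,  1.5104, -0.    ,  1.2725, -0.1151]), 'joint_velocities': array([ 0.0005,  0.0002, -0.0011, -0.0007, -0.0005,  0.0001]), 'joint_torque': array([  0.0008, -52.7591, -27.9041,  -0.0001,   0.0018,   0.    ]), 'eef_pos': array([ 0.2385, -0.5505,  0.2313]), 'tcp_rot': array([ 0.9792,  0.203 , -0.    , -0.    ]), 'force': array([ 0.0942, -0.544 , -1.2419]), 'torque': array([0.0328, 0.0005, 0.021 ]), 'grip_force': 0.0, 'grip_width': 0.08532083490883584}
```

```bash
python3 - <<'E'
import cv2
a=cv2.imread("pics/side0.png");b=cv2.imread("pics/top0.png")
cv2.imwrite("pics/top0c.png",cv2.resize(b[90:290,150:400],None,fx=3,fy=3,interpolation=cv2.INTER_CUBIC))
cv2.imwrite("pics/side0c.png",cv2.resize(a[90:320,130:400],None,fx=2.6,fy=2.6,interpolation=cv2.INTER_CUBIC))
E
```

```text
(no output)
```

View pics/top0c.png

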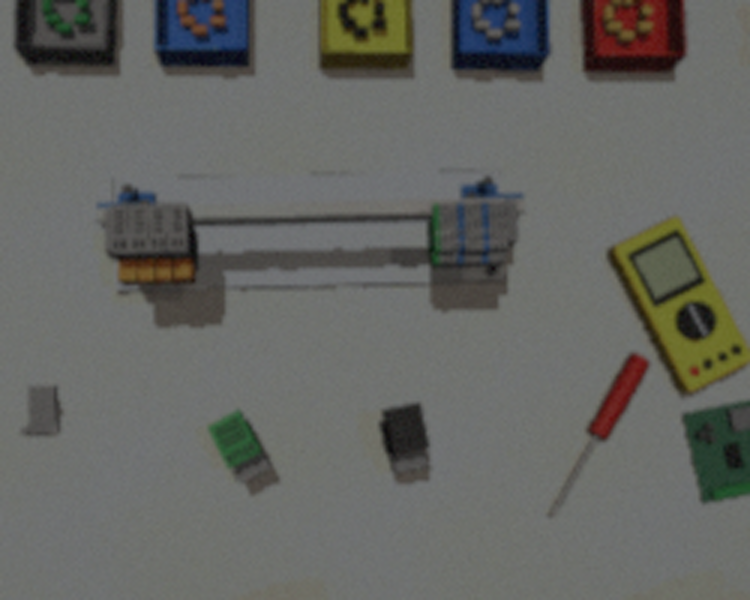

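View pics/side0c.png

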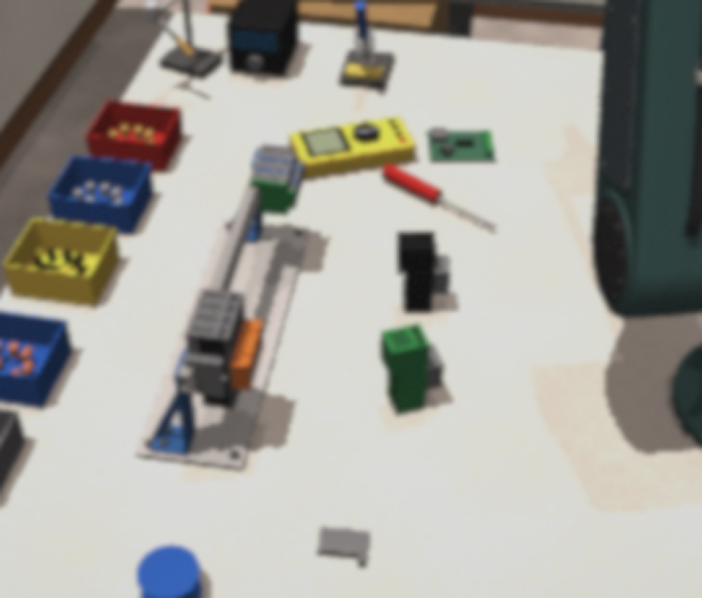

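The top crop shows the green module at about (240,440), turned about 25°, with its nose toward the robot. The relays are at the left end of the rail (150,235), the terminals at the right (470,235), and the black module on the right (405,435). The side view agrees. Next I fit the known profiles to the masks in both views.

```bash
cat > fit.py <<'E'
from h import *
from scipy.optimize import minimize
def boxes(w,z0=0):
    return [(-.0233,.0127,0,.110,w),(-.0233,.0233,.0725,.110,w),(-.0433,-.0233,.033,.072,w)]
def corners(b):
    x0,x1,z0,z1,w=b
    return np.array([[x,y,z] for x in(x0,x1) for y in(-w/2,w/2) for z in(z0,z1)])
S=4
def sil(c,p,w):
    x,y,yaw,z=p;m=np.zeros((384*S,512*S),np.uint8);cs,sn=np.cos(yaw),np.sin(yaw)
    R=np.array([[cs,-sn,0],[sn,cs,0],[0,0,1]])
    for b in boxes(w):
        pts=corners(b)@R.T+[x,y,z]
        uv=np.array([px(c,q) for q in pts])
        h=cv2.convexHull(np.float32(uv)); cv2.fillConvexPoly(m,np.int32(np.round((h+.5)*S*16)),1,shift=4)
    return cv2.resize(m.astype(np.float32),(512,384),interpolation=cv2.INTER_AREA)
def fit(cs,masks,p0,w,free=(0,1,2,3)):
    free=list(free)
    def full(q): p=np.array(p0,float);p[free]=q;return p
    def cost(q):
        t=0
        for c,m in zip(cs,masks):
            s=sil(c,full(q),w);t+=np.abs(s-m).sum()/m.sum()
        return t
    q0=np.array(p0,float)[free];d={0:.01,1:.01,2:.15,3:.006}
    for k in range(2):
        sx=np.vstack([q0]+[q0+np.eye(len(free))[i]*d[free[i]]*(-1)**k for i in range(len(free))])
        r=minimize(cost,q0,method="Nelder-Mead",options=dict(initial_simplex=sx,xatol=2e-4,fatol=1e-4));q0=r.x
    return full(r.x),r.fun
E
python3 - <<'E'
from fit import *
np.set_printoptions(precision=4,suppress=True)
C=[bot.capture(n) for n in("side","top")]
def mk(q): return [bot.cut_out(c,q)[0]["mask"].astype(np.float32) for c in C]
G=mk("green_module");Rl=mk("relays")
for m,p0,w,n in((G,(.425,.075,.45,0),.036,"green"),(Rl,(.62,.15,0,.075),.072,"relays")):
    print(n,[int(k.sum()) for k in m])
    for s in((0,1),(0,),(1,)):
        print(s,*fit([C[i] for i in s],[m[i] for i in s],p0,w,(0,1,2,3) if len(s)>1 else (0,1,2)))
T=mk("terminals")
for c,m in zip(C,T):
    ys,xs=np.nonzero(m); print("term",xs.min(),xs.max(),ys.min(),ys.max())
# rail dark line in the top view
c=C[1];g=cv2.cvtColor(c["img"],cv2.COLOR_BGR2GRAY)
for u in range(222,288,12):
    print(u,g[158:176,u-3:u+4].mean(1).astype(int))
np.save("g0.npy",g)
E
```

```text
green [574, 280]
(0, 1) [ 0.4354  0.0761  0.4749 -0.0006] 0.1927047073841095
(0,) [0.4359 0.0753 0.4525 0.    ] 0.10997387021780014
(1,) [0.435  0.0758 0.463  0.    ] 0.07968749850988388
relays [835, 697]
(0, 1) [0.631  0.153  0.063  0.0763] 0.3626737594604492
(0,) [0.6308 0.1515 0.0729 0.075 ] 0.24730539321899414
(1,) [0.6329 0.1538 0.057  0.075 ] 0.09639526903629303
term 227 245 148 172
term 292 318 157 178
222 [112 111 111 109  89  63  56  92 112 112 113 113 113 113 113 105  87  72]
234 [112 112 111 109  87  57  67  97 112 113 112 113 114 112 111  94  75  70]
246 [111 111 111 105  80  54  78 103 111 112 113 112 112 114 112  94  75  72]
258 [110 110 109  93  66  54  91 112 113 113 112 113 113 113 109  91  74  72]
270 [110 109 107  85  58  62  94 112 113 113 113 113 112 112 104  87  74  71]
282 [110 109 107  81  53  71  99 112 113 112 112 112 113 111  89  66  61  62]
```

```bash
python3 - <<'E'
from h import *
np.set_printoptions(precision=4,suppress=True)
c=bot.capture("top");g=np.load("g0.npy").astype(float)
P=[];Q=[]
for u in range(214,294,4):
    col=g[156:172,u-2:u+3].mean(1);i=int(col.argmin());th=(col[:3].mean()+col[i])/2
    a=next(k for k in range(i) if col[k+1]<th); up=156+a+(col[a]-th)/(col[a]-col[a+1])
    b=next(k for k in range(i,14) if col[k+1]>th); lo=156+b+(th-col[b])/(col[b+1]-col[b])
    P.append(onz(c,(u,up),.1475));Q.append(onz(c,(u,lo),.1125))
for n,p in(("up",np.array(P)),("lo",np.array(Q))):
    k=np.polyfit(p[:,1],p[:,0],1);print(n,"x=%.4f y + %.4f"%tuple(k),"res",np.std(p[:,0]-np.polyval(k,p[:,1])))
E
```

```text
Traceback (most recent call last):
StopIteration
```

```bash
cat > rail.py <<'E'
from h import *
c=bot.capture("top");g=np.load("g0.npy").astype(float)
P=[];Q=[]
for u in range(222,286,4):
    col=g[156:170,u-2:u+3].mean(1);i=int(col[:12].argmin());th=(col[:3].mean()+col[i])/2
    a=max(k for k in range(i) if col[k]>=th); up=156+a+(col[a]-th)/(col[a]-col[a+1])
    b=min(k for k in range(i,13) if col[k+1]>=th); lo=156+b+(th-col[b])/(col[b+1]-col[b])
    P.append(onz(c,(u,up),.1475));Q.append(onz(c,(u,lo),.1125))
for n,p in(("up",np.array(P)),("lo",np.array(Q))):
    k=np.polyfit(p[:,1],p[:,0],1);print(n,"x=%.4f y + %.4f"%tuple(k),"res",np.std(p[:,0]-np.polyval(k,p[:,1])))
E
python3 rail.py
```

```text
up x=-0.0327 y + 0.6507 res 0.0003186280757952611
lo x=-0.0333 y + 0.6502 res 0.0003035268295210749
```

Emit:
move_arm(plan=[[0,0,-40,28.7,-20.4,0,1],[0,0,-40,28.7,-20.4,0,1],[0,0,-40,28.7,-20.4,0,1],[0,0,-40,28.7,-20.4,0,1],[0,0,-40,28.7,-20.4,0,1],[0,0,-40,28.7,-20.4,0,1],[0,0,-40,28.7,-20.4,0,1],[0,0,-93,43,-49.7,0,1],[0,0,-93,43,-49.7,0,1],[0,0,-93,43,-49.7,0,1]], force=60)

```text
time_s: 2.8
eef_pos: [0.4269, -0.0993, 0.2315]
tcp_rot: [0.71, 0.704, 0.0, 0.0]
force: [1.1, 0.2, -0.1]
grip_width: 0.0857
grip_force: 0.0
```

```bash
cat > row.py <<'E'
# usage: row.py x y z t_deg : row from the present pose; t: tool x heading, tool down
import sys
from h import *
from scipy.spatial.transform import Rotation as Ro
s=bot.read_state();np.set_printoptions(precision=4,suppress=True)
R=Ro.from_quat(s["tcp_rot"])
print(s["time_s"],"pos",s["eef_pos"],"t",np.degrees(np.arctan2(*R.as_matrix()[[1,0],0])),"F",s["force"],"grip",s["grip_width"],s["grip_force"],"tilt",R.as_matrix()[:2,2])
if len(sys.argv)>1:
    x,y,z,t=map(float,sys.argv[1:])
    W=Ro.from_euler("z",t,degrees=True)*Ro.from_quat([1,0,0,0])
    print("turn",(R.inv()*W).as_rotvec(degrees=True),"cm",100*R.inv().apply(np.array([x,y,z])-s["eef_pos"]))
E
python3 row.py .4353 .0757 .200 116.6
```

```text
2.8 pos [ 0.4269 -0.0993  0.2315] t 89.54408956257679 F [ 1.1315  0.1839 -0.0743] grip 0.08574785832789167 0.0 tilt [0.0006 0.    ]
turn [  0.0337   0.0066 -27.0559] cm [17.511   0.6959  3.1487]
```

Emit:
move_arm(plan=[[0,0,-27,17.5,0.7,0,1],[0,0,-27,17.5,0.7,0,1],[0,0,-27,17.5,0.7,0,1],[0,0,-27,17.5,0.7,0,1],[0,0,-27,17.5,0.7,4,1],[0,0,-27,17.5,0.7,6,1],[0,0,-27,17.5,0.7,6,1],[0,0,-27,17.5,0.7,6,1]])

```text
time_s: 3.6
eef_pos: [0.4364, 0.0736, 0.1716]
tcp_rot: [0.528, 0.849, -0.0, -0.0]
force: [-0.5, 0.2, 1.0]
grip_width: 0.0851
grip_force: 0.0
```

```bash
python3 row.py .4353 .0757 .078 116.6; python3 - <<'E'
from h import *
a=bot.capture("top")["img"][150:300,170:310];b=bot.capture("side")["img"][150:300,240:380]
cv2.imwrite("pics/p1.png",cv2.resize(np.hstack([a,b]),None,fx=2.8,fy=2.8,interpolation=cv2.INTER_CUBIC))
E
```

```text
3.6 pos [0.4364 0.0736 0.1716] t 116.19929427414287 F [-0.4649  0.1661  0.9614] grip 0.0850906830459262 0.0 tilt [-0.0004  0.0001]
turn [-0.0194 -0.0166 -0.4007] cm [ 0.2335 -0.0041  9.363 ]
```

View pics/p1.png

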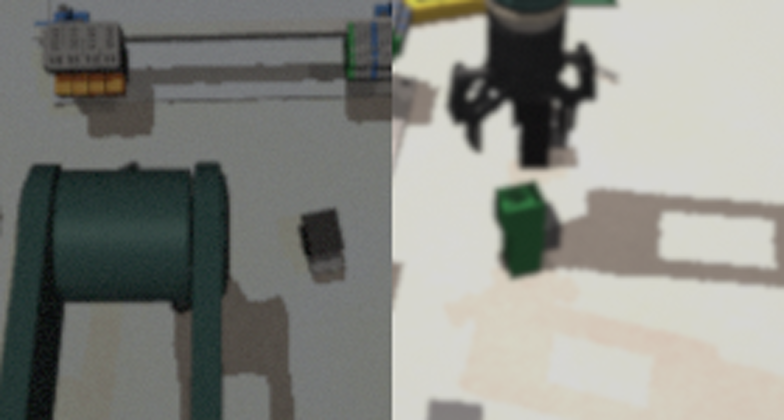

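The side view shows the open fingers straddling the green module (515,225) front to back. The arm hides it from the top camera. Descending and gripping.

Emit:
move_arm(plan=[[0,0,-0.4,0.2,0,3,1],[0,0,-0.4,0.2,0,6,1],[0,0,-0.4,0.2,0,8,1],[0,0,-0.4,0.2,0,9.3,1],[0,0,-0.4,0.2,0,9.3,1],[0,0,-0.4,0.2,0,9.3,-1],[0,0,-0.4,0.2,0,9.3,-1],[0,0,-0.4,0.2,0,9.3,-1],[0,0,-0.4,0.2,0,9.3,-1],[0,0,-0.4,0.2,0,9.3,-1]], force=60)

```text
time_s: 4.7
eef_pos: [0.4361, 0.0753, 0.0797]
tcp_rot: [0.525, 0.851, 0.0, 0.001]
force: [-2.3, -1.5, 8.9]
grip_width: 0.0458
grip_force: 59.6
```

```bash
python3 row.py .4353 .0757 .25 116.6
```

```text
4.7 pos [0.4361 0.0753 0.0797] t 116.6229635227157 F [-2.2806 -1.5248  8.8938] grip 0.045805489398215285 59.62555289268494 tilt [ 0.0018 -0.0003]
turn [0.0831 0.0591 0.023 ] cm [  0.0572  -0.0255 -17.0303]
```

Emit:
move_arm(plan=[[0,0,0,0,0,-2,-1],[0,0,0,0,0,-5,-1],[0,0,0,0,0,-9,-1],[0,0,0,0,0,-13,-1],[0,0,0,0,0,-17,-1],[0,0,0,0,0,-17,-1],[0,0,0,0,0,-17,-1]])

```text
time_s: 5.4
eef_pos: [0.4358, 0.0755, 0.2493]
tcp_rot: [0.525, 0.851, 0.001, 0.001]
force: [-1.6, -0.4, -3.4]
grip_width: 0.0456
grip_force: 63.5
```

```bash
python3 row.py .57 .02 .25 91.9
```

```text
5.4 pos [0.4358 0.0755 0.2493] t 116.60923446066737 F [-1.5947 -0.3609 -3.4079] grip 0.04556625520676902 63.464680910110474 tilt [0.0028 0.0002]
turn [ 0.158   0.0309 24.7093] cm [-10.9711   9.5152  -0.0326]
```

Emit:
move_arm(plan=[[0.1,0,8,-3.7,3.2,0,-1],[0.1,0,16,-7.3,6.3,0,-1],[0.1,0,24.7,-11,9.5,0,-1],[0.1,0,24.7,-11,9.5,0,-1],[0.1,0,24.7,-11,9.5,0,-1],[0.1,0,24.7,-11,9.5,0,-1],[0.1,0,24.7,-11,9.5,0,-1]])

```text
time_s: 6.1
eef_pos: [0.5678, 0.0202, 0.2475]
tcp_rot: [0.695, 0.719, -0.001, -0.001]
force: [0.1, 0.2, -3.0]
grip_width: 0.0458
grip_force: 63.5
```

```bash
python3 row.py .57 .02 .2 91.9; python3 - <<'E'
from fit import *
np.set_printoptions(precision=4,suppress=True)
a=bot.capture("top");b=bot.capture("side")
m=bot.cut_out(b,"green_module")[0]["mask"].astype(np.float32)
print(m.sum(),fit([b],[m],(.57,.02,.033,.17),.036,(0,1,3)))
cv2.imwrite("pics/p2.png",cv2.resize(np.hstack([a["img"][110:260,190:330],b["img"][110:260,180:320]]),None,fx=2.8,fy=2.8,interpolation=cv2.INTER_CUBIC))
E
```

```text
6.1 pos [0.5678 0.0202 0.2475] t 91.97369150515932 F [ 0.0714  0.1602 -3.0031] grip 0.0458485366333478 63.49509000778198 tilt [-0.0041 -0.    ]
turn [-0.2374 -0.0061  0.0737] cm [-0.0312  0.2397  4.7472]Traceback (most recent call last):
  File "<stdin>", line 4, in <module>
IndexError: list index out of range
```

```bash
python3 - <<'E'
from fit import *
np.set_printoptions(precision=4,suppress=True)
a=bot.capture("top");b=bot.capture("side")
print([(r["score"],int(r["mask"].sum())) for r in bot.cut_out(b,"module_top")])
cv2.imwrite("pics/p2.png",cv2.resize(np.hstack([a["img"][110:260,190:330],b["img"][100:250,170:310]]),None,fx=2.8,fy=2.8,interpolation=cv2.INTER_CUBIC))
E
python3 row.py .57 .02 .2 91.9
```

```text
[(0.91, 673)]
6.4 pos [0.5694 0.0199 0.2486] t 91.93322605496408 F [ 0.0725  0.2957 -2.3   ] grip 0.045865475763681586 63.497618436813354 tilt [-0.0012 -0.0004]
turn [-0.0699  0.0185  0.0332] cm [0.0116 0.0679 4.8645]
```

View pics/p2.png

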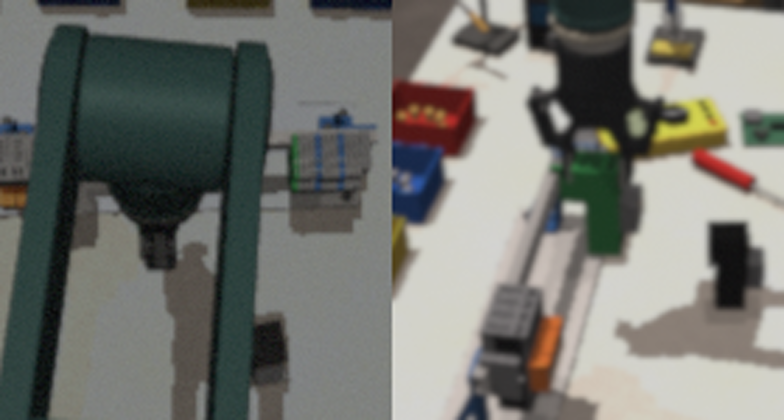

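The side view shows the module upright in the gripper (595,200), in front of the rail with nothing behind it. The picture gives the rail's x only to about ±3 mm, so I'll touch the flange front gently with the lip.

Emit:
move_arm(plan=[[0,0,0,0,1.5,3,-1],[0,0,0,0,3,6,-1],[0,0,0,0,3.8,8,-1],[0,0,0,0,4.2,9.3,-1],[0,0,0,0,4.2,9.3,-1],[0,0,0,0,4.2,9.3,-1],[0,0,0,0,4.2,9.3,-1]])

```text
time_s: 7.1
eef_pos: [0.6119, 0.021, 0.1566]
tcp_rot: [0.695, 0.719, -0.0, 0.0]
force: [-0.1, -0.6, -2.4]
grip_width: 0.0459
grip_force: 63.5
```

```bash
python3 - <<'E'
from fit import *
np.set_printoptions(precision=4,suppress=True)
b=bot.capture("side")
r=bot.cut_out(b,"green_module") or bot.cut_out(b,"module_top")
m=r[0]["mask"].astype(np.float32)
print(m.sum(),fit([b],[m],(.612,.02,.033,.076),.036,(0,1,3)))
E
python3 row.py .62 .02 .1555 91.9
```

```text
604.0 (array([0.6132, 0.022 , 0.033 , 0.0764]), np.float64(0.10885761678218842))
7.2 pos [0.612  0.0209 0.1566] t 91.90800010569127 F [-0.142  -0.4987 -2.1214] grip 0.04611621973567136 63.458876609802246 tilt [ 0.0005 -0.0005]
turn [0.0253 0.0323 0.008 ] cm [-0.1179  0.7978  0.1146]
```

Emit:
move_arm(plan=[[0,0,0,0,0.4,0.1,-1],[0,0,0,0,0.7,0.1,-1],[0,0,0,0,0.8,0.1,-1],[0,0,0,0,0.9,0.1,-1],[0,0,0,0,1.0,0.1,-1],[0,0,0,0,1.0,0.1,-1]])

```text
time_s: 7.8
eef_pos: [0.6216, 0.0213, 0.1542]
tcp_rot: [0.695, 0.719, -0.001, -0.0]
force: [-0.9, -0.2, -3.0]
grip_width: 0.0452
grip_force: 63.5
```

Emit:
move_arm(plan=[[0,0,0,0,0.1,0,-1],[0,0,0,0,0.2,0,-1],[0,0,0,0,0.2,0,-1]])

```text
time_s: 8.1
eef_pos: [0.6236, 0.0214, 0.1542]
tcp_rot: [0.695, 0.719, -0.001, -0.0]
force: [0.8, -0.8, -2.8]
grip_width: 0.0459
grip_force: 63.5
```

Emit:
move_arm(plan=[[0,0,0,0,0.1,0,-1],[0,0,0,0,0.2,0,-1],[0,0,0,0,0.2,0,-1]])

```text
time_s: 8.4
eef_pos: [0.6256, 0.0215, 0.1542]
tcp_rot: [0.695, 0.719, -0.001, -0.0]
force: [-0.2, 0.0, -3.0]
grip_width: 0.0457
grip_force: 63.5
```

Emit:
move_arm(plan=[[0,0,0,0,0.1,0,-1],[0,0,0,0,0.1,0,-1]])

```text
time_s: 8.6
eef_pos: [0.6258, 0.0215, 0.1541]
tcp_rot: [0.695, 0.719, -0.001, -0.001]
force: [-2.7, -0.8, -1.6]
grip_width: 0.0459
grip_force: 63.6
```

Emit:
move_arm(plan=[[0,0,0,0,0.1,0,-1],[0,0,0,0,0.1,0,-1]])

```text
time_s: 8.8
eef_pos: [0.6259, 0.0215, 0.154]
tcp_rot: [0.695, 0.719, -0.002, -0.002]
force: [-4.5, -0.2, 1.2]
grip_width: 0.0455
grip_force: 63.7
```

Emit:
move_arm(plan=[[0,0,0,0,0.1,0,-1],[0,0,0,0,0.1,0,-1]])

```text
time_s: 9.0
eef_pos: [0.626, 0.0215, 0.1539]
tcp_rot: [0.695, 0.719, -0.002, -0.002]
force: [-7.3, -0.6, 2.2]
grip_width: 0.0457
grip_force: 63.7
```

Emit:
move_arm(plan=[[0,0,0,0,-0.8,0,-1],[0,0,0,0,-0.8,-0.8,-1],[0,0,0,0,-0.8,-1.2,-1],[0,0,0,0,-0.8,-1.2,-1],[0,0,0,0,0,-1.2,-1],[0,0,0,0,0.55,-1.2,-1],[0,0,0,0,0.55,-1.2,-1],[0,0,0,0,0.55,-1.2,-1],[0,0,0,0,0.55,-1.2,-1]])

```text
time_s: 9.9
eef_pos: [0.6337, 0.0218, 0.1658]
tcp_rot: [0.695, 0.719, -0.001, -0.001]
force: [0.2, -1.0, -3.2]
grip_width: 0.0462
grip_force: 63.6
```

```bash
python3 row.py .6341 .0215 .154 91.9
```

```text
9.9 pos [0.6337 0.0218 0.1658] t 91.90609914896359 F [ 0.1632 -1.0009 -3.2265] grip 0.04624505010763566 63.64007592201233 tilt [-0.0025 -0.0003]
turn [-0.1448  0.0117  0.0061] cm [-0.0277  0.0416  1.1845]
```

Lower gently.

Emit:
move_arm(plan=[[0,0,0,0,0.04,0.3,-1],[0,0,0,0,0.04,0.6,-1],[0,0,0,0,0.04,0.8,-1],[0,0,0,0,0.04,0.8,-1]])

```text
time_s: 10.3
eef_pos: [0.6339, 0.0218, 0.1577]
tcp_rot: [0.695, 0.719, -0.001, -0.001]
force: [-0.5, -0.5, -3.2]
grip_width: 0.0457
grip_force: 63.6
```

Emit:
move_arm(plan=[[0,0,0,0,0,0.1,-1],[0,0,0,0,0,0.2,-1],[0,0,0,0,0,0.2,-1]])

```text
time_s: 10.6
eef_pos: [0.6343, 0.0218, 0.1561]
tcp_rot: [0.695, 0.719, -0.001, -0.001]
force: [0.1, -1.0, -2.4]
grip_width: 0.0459
grip_force: 63.6
```

Emit:
move_arm(plan=[[0,0,0,0,0,0.1,-1],[0,0,0,0,0,0.2,-1],[0,0,0,0,0,0.2,-1]])

```text
time_s: 10.9
eef_pos: [0.6345, 0.0217, 0.155]
tcp_rot: [0.695, 0.719, -0.001, -0.0]
force: [-1.6, -0.3, 3.2]
grip_width: 0.0459
grip_force: 63.9
```

Emit:
move_arm(plan=[[0,0,0,0,0,0.1,-1],[0,0,0,0,0,0.1,-1],[0,0,0,0,0,0.1,-1],[0,0,0,0,0,0.1,-1]])

```text
time_s: 11.3
eef_pos: [0.6345, 0.0217, 0.1549]
tcp_rot: [0.695, 0.719, -0.0, -0.0]
force: [-5.4, 0.0, 11.0]
grip_width: 0.0457
grip_force: 64.5
```

```bash
python3 row.py; python3 - <<'E'
from fit import *
np.set_printoptions(precision=4,suppress=True)
b=bot.capture("side");t=bot.capture("top")
r=bot.cut_out(b,"green_module") or bot.cut_out(b,"module_top")
m=r[0]["mask"].astype(np.float32)
print(m.sum(),fit([b],[m],(.634,.02,.033,.076),.036,(0,1,3)))
m=bot.cut_out(b,"relays")
if m: print(fit([b],[m[0]["mask"].astype(np.float32)],(.632,.152,.033,.075),.072,(0,1)))
cv2.imwrite("pics/p3.png",cv2.resize(b["img"][120:240,180:290],None,fx=5,fy=5,interpolation=cv2.INTER_CUBIC))
E
```

```text
11.3 pos [0.6345 0.0217 0.1549] t 91.91104555147902 F [-5.4041  0.0295 10.9803] grip 0.045668140597413615 64.54272150993347 tilt [-0.0006 -0.0005]
583.0 (array([0.6354, 0.0243, 0.033 , 0.0778]), np.float64(0.18117496371269226))
(array([0.6316, 0.1514, 0.033 , 0.075 ]), np.float64(0.2193892002105713))
```

View pics/p3.png

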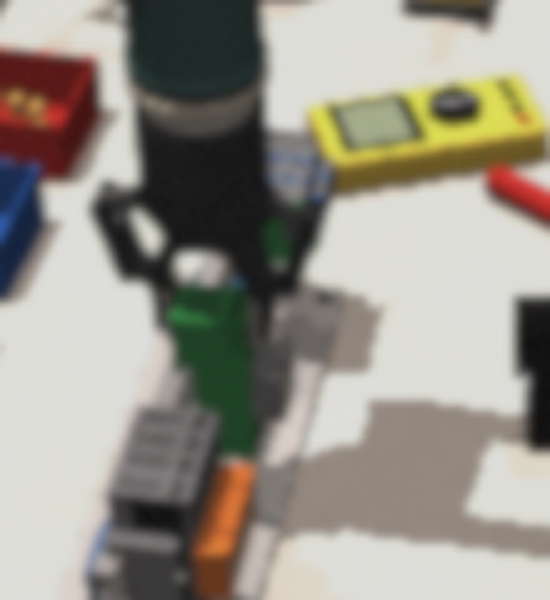

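The module sits over the rail edge, well clear of the relays, and contact came at the expected height (TCP 0.155 m). Sliding along tool +x next, with less down-force.

Emit:
move_arm(plan=[[0,0,0,0.3,0,-0.05,-1],[0,0,0,1.0,0,-0.05,-1],[0,0,0,2.0,0,-0.05,-1],[0,0,0,3.0,0,-0.05,-1],[0,0,0,4.0,0,-0.05,-1],[0,0,0,5.0,0,-0.05,-1],[0,0,0,5.7,0,-0.05,-1],[0,0,0,6.0,0,-0.05,-1],[0,0,0,6.0,0,-0.05,-1]])

```text
time_s: 12.45
eef_pos: [0.6339, 0.0815, 0.1549]
tcp_rot: [0.695, 0.719, 0.0, 0.001]
force: [0.3, -2.8, 6.0]
grip_width: 0.0458
grip_force: 64.2
```

```bash
python3 row.py .632 .0985 .1549 91.9
```

```text
12.45 pos [0.6339 0.0815 0.1549] t 91.93288925251751 F [ 0.3321 -2.825   6.0278] grip 0.04581830673927594 64.16916489601135 tilt [ 0.0018 -0.0014]
turn [0.0994 0.0833 0.033 ] cm [ 1.7074 -0.1325 -0.0028]
```

Emit:
move_arm(plan=[[0,0,0,0.4,0,-0.03,-1],[0,0,0,0.7,0,-0.03,-1],[0,0,0,0.9,0,-0.03,-1],[0,0,0,1.0,0,-0.03,-1],[0,0,0,1.1,0,-0.03,-1],[0,0,0,1.2,0,-0.03,-1],[0,0,0,1.2,0,-0.03,-1]])

```text
time_s: 13.15
eef_pos: [0.6331, 0.093, 0.1549]
tcp_rot: [0.695, 0.719, -0.0, 0.001]
force: [0.4, -5.5, 6.1]
grip_width: 0.0459
grip_force: 64.1
```

Emit:
move_arm(plan=[[0,0,0,0.1,0,0,-1],[0,0,0,0.2,0,0,-1],[0,0,0,0.2,0,0,-1]])

```text
time_s: 13.45
eef_pos: [0.633, 0.095, 0.1549]
tcp_rot: [0.695, 0.719, -0.0, 0.001]
force: [0.5, -6.1, 5.7]
grip_width: 0.0452
grip_force: 64.1
```

Emit:
move_arm(plan=[[0,0,0,0.1,0,0,-1],[0,0,0,0.2,0,0,-1],[0,0,0,0.2,0,0,-1]])

```text
time_s: 13.75
eef_pos: [0.633, 0.0967, 0.1549]
tcp_rot: [0.695, 0.719, -0.0, 0.001]
force: [1.0, -6.3, 6.8]
grip_width: 0.0454
grip_force: 64.1
```

Emit:
move_arm(plan=[[0,0,0,0.1,0,-0.03,-1],[0,0,0,0.1,0,-0.03,-1]])

```text
time_s: 13.95
eef_pos: [0.6329, 0.0968, 0.1549]
tcp_rot: [0.695, 0.719, -0.001, 0.001]
force: [1.0, -9.2, 5.1]
grip_width: 0.0459
grip_force: 63.8
```

Emit:
move_arm(plan=[[0,0,0,0.1,0,0,-1],[0,0,0,0.1,0,0,-1]])

```text
time_s: 14.15
eef_pos: [0.6329, 0.0968, 0.1549]
tcp_rot: [0.695, 0.719, -0.002, 0.002]
force: [0.6, -12.6, 4.1]
grip_width: 0.0459
grip_force: 63.8
```

Emit:
move_arm(plan=[[0,0,0,0.1,0,0,-1],[0,0,0,0.1,0,0,-1]])

```text
time_s: 14.35
eef_pos: [0.6329, 0.0968, 0.1549]
tcp_rot: [0.695, 0.719, -0.002, 0.002]
force: [1.9, -16.3, 5.3]
grip_width: 0.0457
grip_force: 63.7
```

Emit:
move_arm(plan=[[0,0,0,-0.06,0,-0.03,-1],[0,0,0,-0.12,0,-0.05,-1],[0,0,0,-0.12,0,-0.05,-1],[0,0,0,-0.12,0,-0.05,-1]])

```text
time_s: 14.75
eef_pos: [0.6329, 0.0968, 0.1549]
tcp_rot: [0.695, 0.719, -0.002, 0.002]
force: [1.0, -12.8, 0.9]
grip_width: 0.0458
grip_force: 63.3
```

```bash
for i in 1 2; do python3 row.py; done; python3 - <<'E'
from h import *
F=[]
for i in range(6):
    b=bot.capture("side");F.append(bot.read_state()["force"])
print(np.mean(F,0),np.std(F,0))
t=bot.capture("top")
for q in("black_module","end_clamp","screwdriver","multimeter","solder_reel"): print(q,[np.round(r["at"],3) for c in (b,t) for r in bot.boxes_of(c,q)[:1]])
cv2.imwrite("pics/p4.png",cv2.resize(b["img"][120:240,180:290],None,fx=5,fy=5,interpolation=cv2.INTER_CUBIC))
E
```

```text
14.75 pos [0.6329 0.0968 0.1549] t 91.88045429338753 F [  1.0426 -12.7742   0.942 ] grip 0.045751020669157254 63.327906131744385 tilt [ 0.0002 -0.0045]
14.75 pos [0.6329 0.0968 0.1549] t 91.88045429338753 F [  1.0426 -12.7742   0.942 ] grip 0.045751020669157254 63.327906131744385 tilt [ 0.0002 -0.0045]
[  2.25427513 -11.95495737   1.79093614] [0.39151762 0.39570411 0.39091065]
black_module [array([ 0.438, -0.08 ,  0.072]), array([ 0.432, -0.093,  0.108])]
end_clamp [array([0.462, 0.295, 0.011])]
screwdriver [array([ 0.473, -0.323,  0.017]), array([ 0.631, -0.151,  0.152])]
multimeter [array([ 0.572, -0.388,  0.031]), array([ 0.58 , -0.397,  0.034])]
solder_reel [array([0.62 , 0.39 , 0.038]), array([0.625, 0.375, 0.038])]
```

View pics/p4.png

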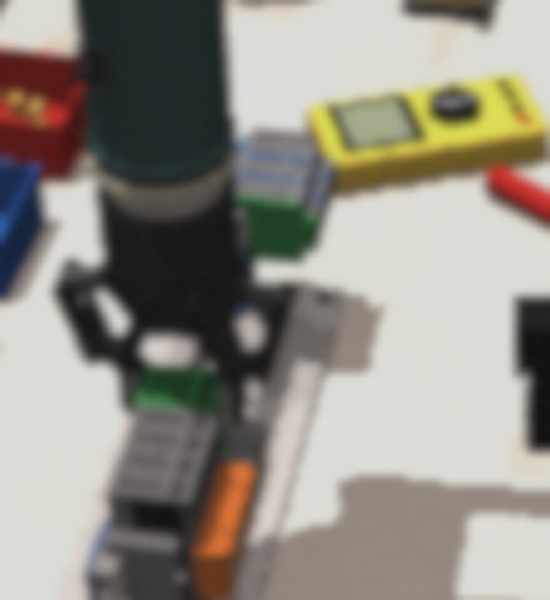

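The module is butted against the relays with tops level, and the other things haven't moved. A final small trim, then a dwell to confirm the force is steady.

Emit:
move_arm(plan=[[0,0,0,-0.02,0,0,-1],[0,0,0,-0.02,0,0,-1],[0,0,0,-0.02,0,0,-1],[0,0,0,-0.02,0,0,-1],[0,0,0,-0.02,0,0,-1],[0,0,0,-0.02,0,0,-1],[0,0,0,-0.02,0,0,-1],[0,0,0,-0.02,0,0,-1]])

```text
time_s: 16.4
eef_pos: [0.6329, 0.0968, 0.155]
tcp_rot: [0.695, 0.719, -0.001, 0.002]
force: [2.1, -11.4, 1.4]
grip_width: 0.0457
grip_force: 63.3
```

```bash
python3 - <<'E'
from h import *
F=[]
for i in range(5): bot.capture("side");F.append(bot.read_state()["force"])
f=np.mean(F,0);print(f)
if 8.5<-f[1]<13.5: print(bot.job_done())
E
```

```text
[  2.33753002 -11.29235442   1.63993629]
the job is handed in; nothing more can be done
None
```

The green module is hooked home on the rail, slid up against the relay row and still gripped; the wrist reads about 11 N along the rail, some of it rail friction, and the job is handed in without a verdict returned.

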